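# Find the blind bore of a guide-rod end cap on the gauge pin and hold it bore-up

## Task

The blue end cap has a blind bore in only one of its two square faces: pick it up and try those faces on the brass gauge pin until the pin slips well into the bore, more than 15 mm deep. Then turn the cap so that the bore faces straight up, and finish holding it like that in the gripper, still, over the middle of the yellow drip tray with the cap 10 to 20 cm above the bench and touching nothing but the gripper, ready for grease. Do not disturb the collar, tools, jar or bottle lying around.

Things in the scene. Friction and masses are not known exactly. Their poses are not given: they have to be found in the camera images.
- cap: loose blue block with a white band, 56 x 56 mm square, 40 mm thick, 0.17 kg. Origin: its centre; x runs through the thickness, y and z along the 56 mm sides. One of the square faces, at +x or -x (not told: find it by touch or sight), has a central round blind bore 27 mm wide, 24 mm deep. It starts standing on a narrow side on the bench, bore sideways in any direction. Grasp across 56 mm
- gauge: fixed gauge stand: base plate 100 x 70 mm, 12 mm thick; yellow post 36 mm wide, top 90 mm above the bench; a level brass pin, 12 mm thick, sticks 45 mm out of the post along the stand's -x, roughly towards the robot, 70 mm above the bench. Origin on the bench, 25 mm behind the pin tip (along +x)
- pin_tip (a point): the free tip of the brass pin, on the pin's axis, 70 mm above the bench; the pin runs from here along this frame's +x to the post 45 mm away
- tray: fixed yellow drip tray, open, 170 mm (x) by 150 mm (y) and 15 mm tall, walls 4 mm and floor about 4 mm thick; empty, and the cap may be stood in it while it is turned. Origin under its centre, at bench height
- collar: loose plain aluminium ring, 60 mm outside, 38 mm bore, 16 mm tall; origin under its centre. Not to be moved
- spanner: loose steel spanner lying flat, its length along its x. Not to be moved
- driver: loose screwdriver lying flat, its length along its x. Not to be moved
- brush: loose cleaning brush lying flat, its length along its x. Not to be moved
- jar: loose white jar with a red lid, 64 mm across, 75 mm tall; origin under its centre. Not to be moved
- oil: loose white bottle with a green cap, 60 mm across, 150 mm tall; origin under its centre. Not to be moved
Mind the look-alikes: they are no part of the job. Of the things that look like the cap, the largest one is meant.

How it is judged:
By the outcome, as a careful person would: the job done as asked, in the order asked, and still so for the second after the job is handed in, while the arm keeps its last pose, push and grip.
It also fails if it takes over 72 s, if anything falls off the work surface, if the arm or the gripper's body presses on something with over 40 N, if the wrist force passes 120 N, or if a joint passes its speed limit or range.

## Robot

A 7-joint arm with a two-finger parallel gripper is mounted at the origin on the work surface. World frame = base frame: x ahead of the robot, y to its left, z up, the work surface at z = 0. Lengths are in m, angles in rad, forces in N, time in s.
With the tool pointing down it reaches from about 0.425 to 0.925 m from the base axis. Payload 6.8 kg.
Tool frame: the origin (TCP) lies at the very end of the fingers, on their centre line; the grasp point (between the pads) lies 19 mm behind it; z points along the fingers, y is the line along which they close (so a half turn about z gives the same grasp; the last joint's range is limited). The gripper opens to 85 mm and grips with 20 to 120 N. Pads are 22 mm wide; open, the fingers measure 114 mm over their backs; the gripper's body (76 mm by 85 mm) begins 54 mm behind the grasp point. The pads swing forward as they close: fully open they stand 13 mm farther back than shut.
Start: joints at [1.063, 0.477, 0.022, 1.555, -0.011, 1.109, -0.083], TCP at [0.263, -0.622, 0.231] pointing down, gripper open.
Joint ranges: [-2.96, 2.96], [-0.34, 2.1], [-1.41, 1.46], [0.24, 2.44], [-1.37, 4.51], [0.17, 1.92], [-2.96, 2.96]. Speed limits (rad/s): [2.39, 2.39, 3.14, 3.14, 3.14, 3.14, 3.14].

## Interface

Orientations are given as a rotation vector (axis times angle).
In Python, from bench import get_obs, grab_frame, hand_in gives the robot as it stands.
- The arm moves only by the tool drive_tool, never from a script. Its argument "rows" is a list of rows, each an object with "offset": the shift along the tool's x, y, z as a fraction of full scale, a list of three; "rotation": the turn, a rotation vector about the tool's x, y, z as a fraction of full scale, a list of three; "claw": the opening, from 0 (shut) to 1 (fully open). In form: [{"offset": [tx, ty, tz], "rotation": [wx, wy, wz], "claw": claw}, ...]. A call has 1 to 20 rows; each row is the pose to reach, as a shift and turn from the pose commanded when the call began, along the tool's axes at that moment; what a row does not reach only later rows make up. Full scale, the value 1, is 0.15 m for a shift and 2 rad for a turn. A row lasts 1/12 s, in which the tool goes at most 41.7 mm and 7.16 degrees, less where a joint would pass 70% of its speed; a pose out of reach is approached as far as the arm can. A call with a number of a shift or a turn outside -1 to 1 is refused whole. A call with a gripper value outside its range is refused whole. The fingers move at their own pace and stop on an object; "force" is the grip in N (left out, the last holds). Time passes only in rows, so rows that repeat a pose let the fingers close. It gives the time, the measured TCP pose, the force, the opening and the grip force at its end, in the units of the state.
- get_obs(): the state, without advancing time (a new reading comes with each control period).
- grab_frame(name): name is "scene" or "side" or "wrist"; returns a dict with "frame" (480x640x3 uint8, red, green, blue), "z_map" (480x640 float32, m along the optical axis (not along the pixel's ray), 0 where there is no reading), "vfov" (degrees; the focal length in pixels is half the picture's height over the tangent of half this angle, whatever the lens; pixels are square), "cx", "cy" (the principal point, pixels), "R" (3x3) and "t" (3): a world point X has camera coordinates R X + t. Camera axes: x right, y down, z forward; pixel columns grow to the right and rows downward; lengths in m; the calibration is good to about 2 mm. A picture is of the moment at which its call begins.
- hand_in(): hands the job in; it is judged then, once.
The state is a dict: "clock": time; "joints": joint angles; "qvel": joint speeds; "tau": joint torques, N m; "tcp_pos": TCP position; "orientation": TCP orientation; "contact_force": force on the tool from outside, world axes, zero at the start; "moment": the same for the moment, N m; "grip_width": finger opening in m; "gripper_force": force on a finger pad.
Only numpy, scipy, OpenCV 4.12 (cv2) and the standard library are available. Lean on these libraries where they do the work, as an engineer would, in place of code of your own. Each camera call takes 0.05 s, during which the arm holds its last target. There are 200 camera calls.

## Working session

There is one attempt and no reset: what is moved stays moved. The work goes in short steps, Python scripts to look and compute and a tool call to move; the robot and the scene stay as the last step left them, time stands still between calls to the robot, and variables do not carry over. Pictures are saved under pics/ and viewed, at most 10 in all, crops included, and the job is handed in when it is done.

Besides the shell and the picture viewer there is one more tool, called after "Emit:" in YAML: its name, and indented under it one key for each argument. drive_tool: Moves the arm, as the interface text tells. Its arguments: {"type":"object","properties":{"rows":{"type":"array","items":{"type":"object","properties":{"offset":{"type":"array","items":{"type":"number"}},"rotation":{"type":"array","items":{"type":"number"}},"claw":{"type":"number"}}}},"force":{"type":"number"}},"required":["rows"]}

```bash
ls; mkdir -p pics; cat > h.py <<'E'
import numpy as np, cv2
from bench import get_obs, grab_frame, hand_in
from scipy.spatial.transform import Rotation as Rn
def cam(n):
    d=grab_frame(n); d['f']=240/np.tan(np.radians(d['vfov'])/2); return d
def pts(d):
    v,u=np.mgrid[:480,:640]; z=d['z_map']
    P=np.stack([(u-d['cx'])/d['f']*z,(v-d['cy'])/d['f']*z,z],-1)
    return (P-d['t'])@d['R']   # R^T(P-t)
def save(d,n): cv2.imwrite('pics/'+n,cv2.cvtColor(d if isinstance(d,np.ndarray) else d['frame'],cv2.COLOR_RGB2BGR))
E
python3 - <<'E'
from h import *
a=cam('scene');b=cam('side')
save(a,'scene.png');save(b,'side.png')
np.savez('s0.npz',a=a['frame'],b=b['frame'],pa=pts(a),pb=pts(b))
o=get_obs();print({k:np.round(v,3) for k,v in o.items()})
for d in(a,b): print(d['vfov'],d['cx'],d['cy'],(-d['R'].T@d['t']).round(3))
E
```

```text
pics
{'clock': np.float64(0.1), 'joints': array([ 1.063,  0.478,  0.022,  1.556, -0.012,  1.109, -0.083]), 'qvel': array([ 0.001, -0.001, -0.001, -0.002,  0.001, -0.   ,  0.001]), 'tau': array([ 4.0000e-03, -5.9776e+01,  1.6140e+00, -2.8196e+01,  1.3000e-02,
        5.0000e-03,  0.0000e+00]), 'tcp_pos': array([ 0.263, -0.621,  0.23 ]), 'orientation': array([-3.077e+00, -6.240e-01,  1.000e-03]), 'contact_force': array([-0.678, -0.075, -0.659]), 'moment': array([-0.012, -0.008, -0.012]), 'gripper_force': np.float64(0.0), 'grip_width': np.float64(0.085)}
44.066373584098194 322.5432383138397 235.58901996978324 [1.129 0.457 1.182]
52.16410763950162 323.16263113225057 232.63579650311863 [-0.102  0.783  1.024]
```

View pics/scene.png

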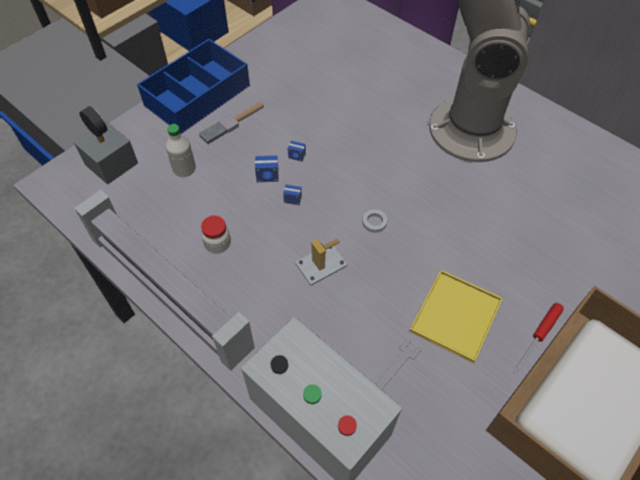

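View pics/side.png

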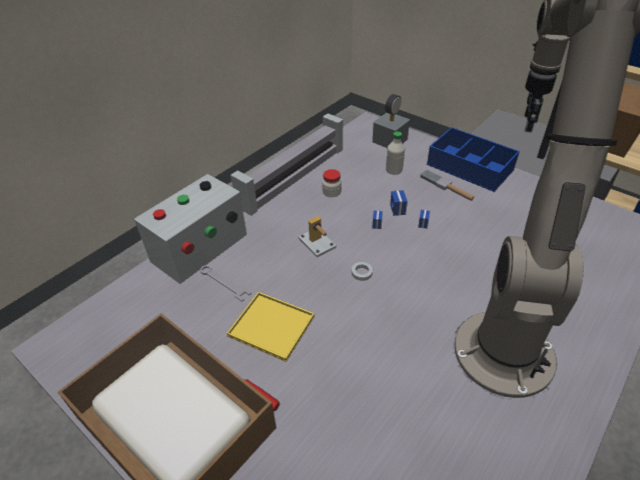

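The scene view shows three blue blocks with a white band, at (266,167), (297,151) and (292,194). The one at (266,167) is clearly the largest. The gauge is at (320,260), the tray at (457,315) and the collar at (374,220). I'll measure them and confirm the cap in a crop.

```bash
python3 - <<'E'
from h import *
s=np.load('s0.npz')
crops=[]
for k,box in(('a',(130,240,215,320)),('b',(175,350,245,440))):
    im=s[k];P=s['p'+k];hsv=cv2.cvtColor(im,cv2.COLOR_RGB2HSV)
    def blobs(m,name,mn=40):
        n,l,st,c=cv2.connectedComponentsWithStats(m.astype(np.uint8))
        for i in range(1,n):
            if st[i,4]>mn:
                q=P[l==i]
                if q[:,2].min()<-.1 or q[:,2].max()>.2: continue
                top=q[q[:,2]>np.percentile(q[:,2],97)-.004]
                r=cv2.minAreaRect((top[:,:2]*1000).astype(np.float32))
                print(k,name,c[i].round(),st[i,4],'lo',np.percentile(q,2,0).round(3),'hi',np.percentile(q,98,0).round(3),'toprect',np.round(r[0],1),np.round(r[1],1),round(r[2],1))
    H,S,V=[hsv[...,i].astype(int) for i in range(3)]
    # objects standing above bench in region of blocks: height segmentation
    up=(P[...,2]>.006)&(P[...,2]<.2)&(P[...,0]>.2)&(P[...,0]<1.1)&(abs(P[...,1])<.75)
    blobs(up,'up')
    blobs((H>18)&(H<35)&(S>110)&(V>60),'yellow')
    blobs((H>105)&(H<125)&(S>100)&(P[...,2]>.01),'blue')
    r=box;im2=cv2.resize(im[r[0]:r[2],r[1]:r[3]],(400,400*(r[2]-r[0])//(r[3]-r[1])),interpolation=cv2.INTER_CUBIC);crops.append(im2[:300])
h=max(c.shape[0] for c in crops)
crops=[cv2.copyMakeBorder(c,0,h-c.shape[0],0,0,cv2.BORDER_CONSTANT) for c in crops]
save(np.hstack(crops),'crop.png')
E
```

```text
a up [191.  95.] 6051 lo [ 0.295 -0.729  0.008] hi [ 0.652 -0.44   0.135] toprect [ 627.8 -464.8] [32.2 31.7] 11.0
a up [227. 123.] 716 lo [ 0.337 -0.518  0.007] hi [ 0.527 -0.473  0.021] toprect [ 429.8 -490.7] [ 40.7 196.8] 86.3
a up [104. 147.] 2702 lo [ 0.696 -0.661  0.011] hi [ 0.792 -0.566  0.187] toprect [ 741.3 -614.7] [48. 27.] 89.6
a up [296. 149.] 270 lo [ 0.376 -0.302  0.007] hi [ 0.416 -0.262  0.042] toprect [ 399.2 -283.2] [30.6 37.7] 21.0
a up [266. 168.] 561 lo [ 0.47  -0.319  0.007] hi [ 0.528 -0.262  0.058] toprect [ 496.3 -292.7] [42.9 54.6] 45.7
a up [292. 193.] 299 lo [ 0.486 -0.211  0.007] hi [ 0.529 -0.172  0.042] toprect [ 508.5 -192.4] [29.8 39.6] 31.5
a up [166. 281.] 7968 lo [ 0.852 -0.449  0.013] hi [0.917 0.021 0.13 ] toprect [ 882.1 -219.5] [483.9  70.7] 90.0
a up [374. 220.] 296 lo [ 0.397 -0.025  0.006] hi [0.454 0.03  0.019] toprect [426.7   2. ] [55.9 55.3] 5.2
a up [215. 234.] 876 lo [ 0.696 -0.258  0.009] hi [ 0.753 -0.204  0.077] toprect [ 720.8 -234.8] [54.4 53.2] 56.1
a up [321. 261.] 1245 lo [ 0.556 -0.05   0.006] hi [0.651 0.027 0.089] toprect
[... 2349 characters left out ...]
 [26.1 27. ] 69.6
b yellow [314. 220.] 56 lo [ 0.595 -0.031  0.078] hi [0.613 0.002 0.094] toprect [602.5 -14.5] [32.9 16.6] 77.8
b yellow [313. 235.] 55 lo [ 0.596 -0.024  0.019] hi [0.612 0.004 0.068] toprect [605.8   2.3] [6.8 5.6] 10.4
b blue [395. 202.] 139 lo [ 0.479 -0.306  0.011] hi [ 0.521 -0.262  0.061] toprect [ 499.6 -282.6] [12.9 52.7] 44.3
b blue [403. 200.] 90 lo [ 0.464 -0.324  0.012] hi [ 0.504 -0.279  0.06 ] toprect [ 485.6 -303.4] [13.  55.7] 45.3
b blue [374. 218.] 41 lo [ 0.498 -0.204  0.012] hi [ 0.52  -0.169  0.046] toprect [ 510.5 -186. ] [ 7.6 38.5] 24.5
b blue [426. 217.] 44 lo [ 0.376 -0.303  0.013] hi [ 0.396 -0.269  0.043] toprect [ 386.5 -289. ] [ 9.4 36.4] 24.6
```

View pics/crop.png

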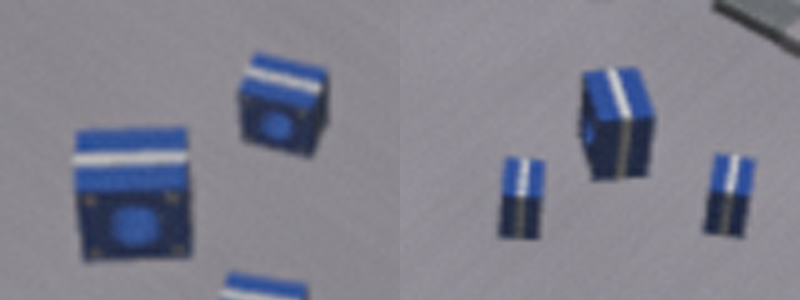

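The largest block, at (266,167) and about 43 x 55 mm on top, is the cap; the other two are about 30 x 38. A round light disc is on its face towards the scene camera. I'll check in depth whether it is a hole or just a mark.

```bash
python3 - <<'E'
from h import *
s=np.load('s0.npz')
for k in 'ab':
    P=s['p'+k];im=s[k]
    m=(P[...,2]>.008)&(P[...,2]<.07)&(abs(P[...,0]-.495)<.06)&(abs(P[...,1]+.293)<.06)&~((P[...,0]<.47)&(P[...,2]<.02))
    q=P[m]; top=q[q[:,2]>.052]
    r=cv2.minAreaRect((top[:,:2]*1000).astype(np.float32));print(k,r)
    # edges angle from white band: PCA
    w=m&(im.min(-1)>130)&(P[...,2]>.05); x=P[w][:,:2]; x=x-x.mean(0); v=np.linalg.svd(x)[2][0]; print('band dir',np.degrees(np.arctan2(v[1],v[0])),P[w].mean(0).round(4))
    th=np.radians(45); n=np.array([np.cos(th),np.sin(th)]);t=np.array([-n[1],n[0]]);c=np.array([.494,-.293])
    f=q[q[:,2]<.05]; d=(f[:,:2]-c)@n; u=(f[:,:2]-c)@t
    print('face dist pct',np.percentile(d,[5,25,50,75,95]).round(4))
    if k=='a':
        rad=np.hypot(u,f[:,2]-.028)
        for lo,hi in((0,.006),(.006,.012),(.014,.02),(.02,.03)):
            g=(rad>=lo)&(rad<hi);print(lo,hi,g.sum(),np.percentile(d[g],[5,50,95]).round(4))
        V=im.astype(int)
        print(np.where(m[160:185,250:285],0,0).sum())
# pin, gauge & tray
for k in 'ab':
    P=s['p'+k]
    g=(abs(P[...,0]-.6)<.09)&(abs(P[...,1]+.01)<.09)
    pin=g&(P[...,2]>.05)&(P[...,2]<.079)
    q=P[pin]; 
    pl=P[g&(P[...,2]>.007)&(P[...,2]<.017)]
    r=cv2.minAreaRect((pl[:,:2]*1000).astype(np.float32));print(k,'plate',r)
    pt=P[g&(P[...,2]>.084)];r=cv2.minAreaRect((pt[:,:2]*1000).astype(np.float32));print('post',r)
    pn=P[g&(P[...,2]>.071)&(P[...,2]<.080)&(P[...,0]<.6)];v=np.linalg.svd(pn[:,:2]-pn[:,:2].mean(0))[2][0]
    print('pintop',len(pn),pn.min(0).round(4),pn.max(0).round(4),pn.mean(0).round(4),np.degrees(np.arctan2(v[1],v[0])))
    print(np.round(pn[np.argsort(pn[:,0])][::8],4).tolist()[:12])
E
```

```text
a ((495.59320068359375, -293.6608581542969), (43.73906707763672, 55.06855773925781), 43.67537307739258)
band dir -43.77748016631638 [ 0.4941 -0.2923  0.0545]
face dist pct [-0.0002  0.0153  0.019   0.0205  0.0226]Traceback (most recent call last):
  File "<stdin>", line 16, in <module>
    return _quantile_unchecked(
        a, q, axis, out, overwrite_input, method, keepdims, weights)
    return _ureduce(a,
                    func=_quantile_ureduce_func,
    ...<5 lines>...
                    overwrite_input=overwrite_input,
                    method=method)
    r = func(a, **kwargs)
    result = _quantile(arr,
                       quantiles=q,
    ...<2 lines>...
                       out=out,
                       weights=wgt)
    slices_having_nans = np.isnan(arr[-1, ...])
                                  ~~~^^^^^^^^^
IndexError: index -1 is out of bounds for axis 0 with size 0
```

```bash
python3 - <<'E'
from h import *
s=np.load('s0.npz')
P=s['pa']
th=np.radians(46.2); n=np.array([np.cos(th),np.sin(th)]);t=np.array([-n[1],n[0]]);c=np.array([.4941,-.2925])
D=((P[...,:2]-c)@n*1000).round().astype(int);Z=(P[...,2]*1000).round().astype(int)
print('depth along normal (mm), rows 158..184');
for v in range(160,184,2): print(v,D[v,252:282:2].tolist(),Z[v,266])
for k in 'ab':
    P=s['p'+k]
    g=(abs(P[...,0]-.6)<.09)&(abs(P[...,1]+.01)<.09)
    pl=P[g&(P[...,2]>.007)&(P[...,2]<.017)]
    print(k,'plate',cv2.minAreaRect((pl[:,:2]*1000).astype(np.float32)))
    pt=P[g&(P[...,2]>.084)];print('post',cv2.minAreaRect((pt[:,:2]*1000).astype(np.float32)),pt[:,2].max())
    pn=P[g&(P[...,2]>.068)&(P[...,2]<.080)&(P[...,0]<.592)];v=np.linalg.svd(pn[:,:2]-pn[:,:2].mean(0))[2][0]
    print('pin',len(pn),pn.mean(0).round(4),np.degrees(np.arctan2(v[1],v[0])))
    print(np.round(pn[np.argsort(pn[:,0])][::6],4).tolist()[:12])
E
```

```text
depth along normal (mm), rows 158..184
160 [-57, -54, -6, -1, -7, -3, -1, -7, -7, -1, -2, -2, -3, -51, -49] 51
162 [-49, -50, 4, 4, 2, 1, 2, -2, 3, 4, 1, 5, 4, -43, -42] 49
164 [-42, -42, 9, 5, 3, 6, 7, 6, 4, 8, 11, 9, 7, -40, -38] 51
166 [-32, -35, 14, 13, 16, 18, 13, 15, 14, 14, 13, 13, 15, -31, 980] 53
168 [-27, -26, 21, 19, 18, 18, 22, 17, 19, 20, 16, 20, 21, -26, -22] 49
170 [-19, -18, 15, 20, 19, 16, 15, 20, 17, 18, 17, 20, 22, -20, -17] 44
172 [-19, -16, 19, 20, 19, 18, 1, -2, 1, 2, 18, 19, 21, -9, -13] 10
174 [-5, -9, 19, 16, 18, 12, 6, 3, 6, 11, 19, 19, 21, 1, -5] 9
176 [1, -5, 16, 20, 21, 18, 12, 12, 11, 19, 19, 20, 21, 6, 2] 11
178 [7, 5, 19, 19, 21, 23, 18, 16, 20, 17, 23, 20, 24, 13, 10] 9
180 [11, 12, 21, 19, 22, 17, 23, 21, 21, 18, 19, 24, 20, 20, 17] 7
182 [20, 17, 20, 18, 20, 22, 21, 22, 18, 17, 21, 22, 23, 24, 21] 0
a plate ((588.0559692382812, -15.815105438232422), (86.8794937133789, 124.1899185180664), 74.0428695678711)
post ((609.2667236328125, -14.369667053222656), (39.08373260498047, 17.020416259765625), 73.47418975830078) 0.09260577852568891
pin 73 [ 0.5743 -0
[... 174 characters left out ...]
, 0.0, 0.0733], [0.5743, -0.0068, 0.073], [0.576, -0.0052, 0.0684], [0.5808, -0.0009, 0.07], [0.5831, -0.005, 0.0765], [0.5857, -0.0056, 0.0749], [0.5878, -0.0096, 0.0731]]
b plate ((603.1510620117188, -7.410026550292969), (111.50447082519531, 140.9906005859375), 55.93010711669922)
post ((604.0645751953125, -15.431100845336914), (37.1121826171875, 21.339807510375977), 81.92285919189453) 0.09442002455889244
pin 51 [ 0.5734 -0.0071  0.0745] 160.40318528882847
[[0.5542, 0.0034, 0.0756], [0.5579, -0.001, 0.0741], [0.5617, -0.0102, 0.0731], [0.5653, -0.0011, 0.0776], [0.5715, -0.0132, 0.0731], [0.5781, -0.0032, 0.0766], [0.5842, -0.006, 0.0751], [0.59, -0.0173, 0.0715], [0.5914, -0.0057, 0.0751]]
```

The face towards about +46° azimuth really is recessed by about 18 mm, so that is the bore. It faces (+x,+y). I'll write a planning helper, refine the gauge and tray, and move over the cap.

```bash
cat >> h.py <<'E'
def down(az,tilt=0):
    """tool x at azimuth az (deg), tool z down; then tilted by 'tilt' deg towards that azimuth (tool x rises)"""
    x=np.array([np.cos(np.radians(az)),np.sin(np.radians(az)),0]);z=np.array([0,0,-1.]);t=np.radians(tilt)
    X=x*np.cos(t)-z*np.sin(t);Z=z*np.cos(t)+x*np.sin(t)
    return Rn.from_matrix(np.stack([X,np.cross(Z,X),Z],1))
def plan(p,R,p0=None,R0=None):
    o=get_obs();p0=o['tcp_pos'] if p0 is None else p0;R0=Rn.from_rotvec(o['orientation']) if R0 is None else R0
    print('off',(R0.inv().apply(np.array(p)-p0)/.15).round(3),'rot',((R0.inv()*R).as_rotvec()/2).round(3))
def state():
    o=get_obs();M=Rn.from_rotvec(o['orientation']).as_matrix()
    print('t',round(float(o['clock']),2),'tcp',o['tcp_pos'].round(4),'xaz',np.degrees(np.arctan2(M[1,0],M[0,0])).round(1),'X',M[:,0].round(3),'Z',M[:,2].round(3),'q',o['joints'].round(3),'F',o['contact_force'].round(1),'w',round(float(o['grip_width']),4),'gf',round(float(o['gripper_force']),1))
    open('log.txt','a').write(repr((o['joints'].tolist(),o['tcp_pos'].tolist(),o['orientation'].tolist()))+'\n')
E
python3 - <<'E'
from h import *
state(); plan([.4925,-.293,.20],down(46))
s=np.load('s0.npz')
for k in 'ab':
    P=s['p'+k]
    g=(abs(P[...,0]-.6)<.09)&(abs(P[...,1]+.01)<.09)&(P[...,2]>.0065)&(P[...,2]<.018)
    g=cv2.morphologyEx(g.astype(np.uint8),cv2.MORPH_OPEN,np.ones((3,3)))>0
    print(k,'plate',cv2.minAreaRect((P[g][:,:2]*1000).astype(np.float32)))
E
```

```text
t 0.1 tcp [ 0.2625 -0.6213  0.2304] xaz 22.9 X [ 0.921  0.389 -0.   ] Z [-0.001  0.001 -1.   ] q [ 1.063  0.478  0.022  1.556 -0.012  1.109 -0.083] F [-0.7 -0.1 -0.7] w 0.0854 gf 0.0
off [ 2.264 -1.419  0.205] rot [-0.001 -0.    -0.202]
a plate ((601.1856689453125, -11.067764282226562), (69.40596008300781, 100.25283813476562), 72.57840728759766)
b plate ((599.1030883789062, -13.022804260253906), (73.0136947631836, 106.38166046142578), 74.7524642944336)
```

Emit:
drive_tool:
  rows:
    - {"offset":[0.28,-0.18,0],"rotation":[0,0,0],"claw":1}
    - {"offset":[0.56,-0.36,0],"rotation":[0,0,0],"claw":1}
    - {"offset":[0.85,-0.53,0],"rotation":[0,0,0],"claw":1}
    - {"offset":[1,-0.63,0],"rotation":[0,0,0],"claw":1}
    - {"offset":[1,-0.63,0],"rotation":[0,0,0],"claw":1}
    - {"offset":[1,-0.63,0],"rotation":[0,0,0],"claw":1}

```text
clock: 0.6
tcp_pos: [0.3677, -0.472, 0.2311]
orientation: [-3.075, -0.635, -0.002]
contact_force: [-0.6, 0.2, 0.1]
grip_width: 0.0851
gripper_force: 0.0
```

Emit:
drive_tool:
  rows:
    - {"offset":[0.25,-0.16,0],"rotation":[0,0,-0.05],"claw":1}
    - {"offset":[0.5,-0.31,0],"rotation":[0,0,-0.1],"claw":1}
    - {"offset":[0.75,-0.47,0],"rotation":[0,0,-0.15],"claw":1}
    - {"offset":[1,-0.63,0],"rotation":[0,0,-0.2],"claw":1}
    - {"offset":[1,-0.63,0],"rotation":[0,0,-0.2],"claw":1}
    - {"offset":[1,-0.63,0],"rotation":[0,0,-0.2],"claw":1}

```text
clock: 1.1
tcp_pos: [0.4677, -0.3279, 0.2312]
orientation: [-2.889, -1.231, -0.002]
contact_force: [0.1, 0.4, 0.5]
grip_width: 0.0857
gripper_force: 0.0
```

```bash
python3 - <<'E'
from h import *
state(); plan([.4925,-.293,.20],down(46.2))
d=cam('wrist');save(d,'w1.png');P=pts(d);im=d['frame']
print('cam',(-d['R'].T@d['t']).round(3))
m=(P[...,2]>.050)&(P[...,2]<.065)&(abs(P[...,0]-.494)<.06)&(abs(P[...,1]+.293)<.06)
m=cv2.morphologyEx(m.astype(np.uint8),cv2.MORPH_OPEN,np.ones((3,3)))>0
print(m.sum());
if m.sum()>20: print(cv2.minAreaRect((P[m][:,:2]*1000).astype(np.float32)),P[m].mean(0))
E
```

```text
t 1.1 tcp [ 0.4677 -0.3279  0.2312] xaz 46.1 X [0.693 0.721 0.001] Z [ 0.001  0.001 -1.   ] q [ 0.653  0.316 -0.185  1.799  0.065  1.033 -0.322] F [0.1 0.4 0.5] w 0.0857 gf 0.0
off [ 0.282 -0.042  0.208] rot [-0.    -0.001 -0.   ]
cam [ 0.525 -0.268  0.373]
2581
((495.00750732421875, -294.43658447265625), (40.20694351196289, 55.67463302612305), 44.8730583190918) [ 0.4952699  -0.29398745  0.05462756]
```

Emit:
drive_tool:
  rows:
    - {"offset":[0.15,-0.02,0.1],"rotation":[0,0,0],"claw":1}
    - {"offset":[0.285,-0.03,0.3],"rotation":[0,0,0.008],"claw":1}
    - {"offset":[0.285,-0.03,0.5],"rotation":[0,0,0.008],"claw":1}
    - {"offset":[0.285,-0.03,0.7],"rotation":[0,0,0.008],"claw":1}
    - {"offset":[0.285,-0.03,0.7],"rotation":[0,0,0.008],"claw":1}
    - {"offset":[0.285,-0.03,0.7],"rotation":[0,0,0.008],"claw":1}

```text
clock: 1.65
tcp_pos: [0.4898, -0.2991, 0.1252]
orientation: [-2.904, -1.194, 0.005]
contact_force: [1.5, -0.3, 1.3]
grip_width: 0.0854
gripper_force: 0.0
```

```bash
python3 - <<'E'
from h import *
state(); plan([.494,-.2938,.01],down(45.2))
E
```

```text
t 1.65 tcp [ 0.4898 -0.2991  0.1252] xaz 44.7 X [ 0.711  0.703 -0.002] Z [-0.004  0.001 -1.   ] q [ 0.583  0.445 -0.184  1.884  0.109  0.826 -0.448] F [ 1.5 -0.3  1.3] w 0.0854 gf 0.0
off [ 0.047 -0.003  0.768] rot [-0.002  0.001 -0.004]
```

Emit:
drive_tool:
  rows:
    - {"offset":[0,0,0.2],"rotation":[0,0,0],"claw":1}
    - {"offset":[0,0,0.2],"rotation":[0,0,0],"claw":1}
    - {"offset":[0,0,0.2],"rotation":[0,0,0],"claw":1}
    - {"offset":[0,0,0.2],"rotation":[0,0,0],"claw":1}

```text
clock: 1.98
tcp_pos: [0.4927, -0.2984, 0.0983]
orientation: [2.902, 1.197, 0.002]
contact_force: [-0.2, -0.3, 1.1]
grip_width: 0.0853
gripper_force: 0.0
```

```bash
python3 - <<'E'
from h import *
state(); plan([.494,-.2938,.01],down(45.2))
E
```

```text
t 1.98 tcp [ 0.4927 -0.2984  0.0983] xaz 44.8 X [0.709 0.705 0.   ] Z [ 0.002 -0.001 -1.   ] q [ 0.577  0.482 -0.18   1.9    0.121  0.768 -0.459] F [-0.2 -0.3  1.1] w 0.0853 gf 0.0
off [ 0.028 -0.017  0.589] rot [ 0.001 -0.    -0.003]
```

Emit:
drive_tool:
  rows:
    - {"offset":[0.028,-0.017,0.1],"rotation":[0,0,0],"claw":1}
    - {"offset":[0.028,-0.017,0.22],"rotation":[0,0,0],"claw":1}
    - {"offset":[0.028,-0.017,0.34],"rotation":[0,0,0],"claw":1}
    - {"offset":[0.028,-0.017,0.46],"rotation":[0,0,0],"claw":1}
    - {"offset":[0.028,-0.017,0.55],"rotation":[0,0,0],"claw":1}
    - {"offset":[0.028,-0.017,0.585],"rotation":[0,0,0],"claw":1}
    - {"offset":[0.028,-0.017,0.585],"rotation":[0,0,0],"claw":1}
    - {"offset":[0.028,-0.017,0.585],"rotation":[0,0,0],"claw":1}

```text
clock: 2.65
tcp_pos: [0.4941, -0.293, 0.0099]
orientation: [2.902, 1.199, 0.002]
contact_force: [-0.5, 0.5, 0.7]
grip_width: 0.0856
gripper_force: 0.0
```

Emit:
drive_tool:
  rows:
    - {"offset":[0,0,0],"rotation":[0,0,0],"claw":0}
    - {"offset":[0,0,0],"rotation":[0,0,0],"claw":0}
    - {"offset":[0,0,0],"rotation":[0,0,0],"claw":0}
    - {"offset":[0,0,0],"rotation":[0,0,0],"claw":0}
    - {"offset":[0,0,0],"rotation":[0,0,0],"claw":0}
    - {"offset":[0,0,0],"rotation":[0,0,0],"claw":0}
    - {"offset":[0,0,0],"rotation":[0,0,0],"claw":0}
    - {"offset":[0,0,0],"rotation":[0,0,0],"claw":0}
    - {"offset":[0,0,0],"rotation":[0,0,0],"claw":0}
    - {"offset":[0,0,0],"rotation":[0,0,0],"claw":0}
  force: 60

```text
clock: 3.48
tcp_pos: [0.4944, -0.293, 0.01]
orientation: [2.902, 1.199, 0.002]
contact_force: [0.5, 0.2, 4.9]
grip_width: 0.0555
gripper_force: 64.2
```

```bash
python3 - <<'E'
from h import *
state()
E
```

```text
t 3.48 tcp [ 0.4944 -0.293   0.01  ] xaz 44.9 X [0.708 0.706 0.001] Z [ 0.002 -0.001 -1.   ] q [ 0.547  0.614 -0.156  1.94   0.161  0.597 -0.502] F [0.5 0.2 4.9] w 0.0555 gf 64.2
```

Emit:
drive_tool:
  rows:
    - {"offset":[0,0,-0.1],"rotation":[0,0,0],"claw":0}
    - {"offset":[0,0,-0.25],"rotation":[0,0,0],"claw":0}
    - {"offset":[0,0,-0.45],"rotation":[0,0,0],"claw":0}
    - {"offset":[0,0,-0.65],"rotation":[0,0,0],"claw":0}
    - {"offset":[0,0,-0.8],"rotation":[0,0,0],"claw":0}
    - {"offset":[0,0,-0.8],"rotation":[0,0,0],"claw":0}
    - {"offset":[0,0,-0.8],"rotation":[0,0,0],"claw":0}

```text
clock: 4.07
tcp_pos: [0.4939, -0.2928, 0.13]
orientation: [2.901, 1.199, 0.003]
contact_force: [-0.5, -0.4, -2.1]
grip_width: 0.0556
gripper_force: 64.1
```

```bash
python3 - <<'E'
from h import *
state();plan([.5128,.0126,.13],down(-16.3))
E
```

```text
t 4.07 tcp [ 0.4939 -0.2928  0.13  ] xaz 44.9 X [0.708 0.706 0.001] Z [ 0.003 -0.002 -1.   ] q [ 0.575  0.436 -0.19   1.885  0.109  0.828 -0.458] F [-0.5 -0.4 -2.1] w 0.0556 gf 64.1
off [ 1.526 -1.353 -0.003] rot [ 0.001 -0.001  0.534]
```

Emit:
drive_tool:
  rows:
    - {"offset":[0.15,-0.13,0],"rotation":[0,0,0.05],"claw":0}
    - {"offset":[0.3,-0.27,0],"rotation":[0,0,0.1],"claw":0}
    - {"offset":[0.45,-0.4,0],"rotation":[0,0,0.15],"claw":0}
    - {"offset":[0.6,-0.54,0],"rotation":[0,0,0.2],"claw":0}
    - {"offset":[0.76,-0.68,0],"rotation":[0,0,0.25],"claw":0}
    - {"offset":[0.76,-0.68,0],"rotation":[0,0,0.27],"claw":0}
    - {"offset":[0.76,-0.68,0],"rotation":[0,0,0.27],"claw":0}
    - {"offset":[0.76,-0.68,0],"rotation":[0,0,0.27],"claw":0}

```text
clock: 4.73
tcp_pos: [0.501, -0.1396, 0.1273]
orientation: [-3.118, -0.385, 0.004]
contact_force: [-1.0, -0.6, -3.0]
grip_width: 0.0549
gripper_force: 64.3
```

```bash
python3 - <<'E'
from h import *
state();plan([.5128,.0126,.13],down(-16.3))
E
```

```text
t 4.73 tcp [ 0.501  -0.1396  0.1273] xaz 14.1 X [ 0.97   0.243 -0.002] Z [-0.003 -0.    -1.   ] q [ 0.248  0.361 -0.117  2.012  0.059  0.775 -1.229] F [-1.  -0.6 -3. ] w 0.0549 gf 64.3
off [ 0.323 -0.965 -0.018] rot [0.    0.001 0.265]
```

Emit:
drive_tool:
  rows:
    - {"offset":[0.08,-0.24,0],"rotation":[0,0,0.06],"claw":0}
    - {"offset":[0.16,-0.48,0],"rotation":[0,0,0.11],"claw":0}
    - {"offset":[0.24,-0.72,0],"rotation":[0,0,0.16],"claw":0}
    - {"offset":[0.323,-0.965,0],"rotation":[0,0,0.21],"claw":0}
    - {"offset":[0.323,-0.965,0],"rotation":[0,0,0.265],"claw":0}
    - {"offset":[0.323,-0.965,0],"rotation":[0,0,0.265],"claw":0}
    - {"offset":[0.323,-0.965,0],"rotation":[0,0,0.265],"claw":0}
    - {"offset":[0.323,-0.965,0],"rotation":[0,0,0.265],"claw":0}

```text
clock: 5.4
tcp_pos: [0.5137, 0.01, 0.1281]
orientation: [3.108, -0.448, -0.001]
contact_force: [-0.4, -0.9, -1.8]
grip_width: 0.0552
gripper_force: 64.6
```

```bash
python3 - <<'E'
from h import *
state();plan([.5128,.0126,.052],down(-16.3))
d=cam('wrist');save(d,'w2.png');P=pts(d)
g=(P[...,0]>.5)&(P[...,0]<.66)&(abs(P[...,1]+.01)<.06)
hi=g&(P[...,2]>.084)&(P[...,2]<.097)&(P[...,0]>.59);print('post',hi.sum(),cv2.minAreaRect((P[hi][:,:2]*1000).astype(np.float32)) if hi.sum()>20 else 0)
pn=P[g&(P[...,2]>.066)&(P[...,2]<.08)&(P[...,0]>.54)&(P[...,0]<.6)]
print('pin',len(pn))
if len(pn)>20: print(pn.min(0),pn.max(0),pn.mean(0),cv2.minAreaRect((pn[:,:2]*1000).astype(np.float32)))
E
```

```text
t 5.4 tcp [0.5137 0.01   0.1281] xaz -16.4 X [ 0.959 -0.282 -0.001] Z [-0.001 -0.001 -1.   ] q [-0.097  0.348 -0.054  2.029  0.028  0.766 -2.025] F [-0.4 -0.9 -1.8] w 0.0552 gf 64.6
off [-0.01  -0.015  0.507] rot [ 0.001  0.    -0.001]
post 2435 ((606.8258056640625, -15.047353744506836), (35.90630340576172, 15.984307289123535), 73.6729507446289)
pin 1652
[ 0.5552235  -0.02779557  0.06746208] [0.59998823 0.00435323 0.07999149] [ 0.57836384 -0.00738958  0.07351633] ((576.6925659179688, -9.635108947753906), (28.110260009765625, 43.92049789428711), 78.1623306274414)
```

View pics/w2.png

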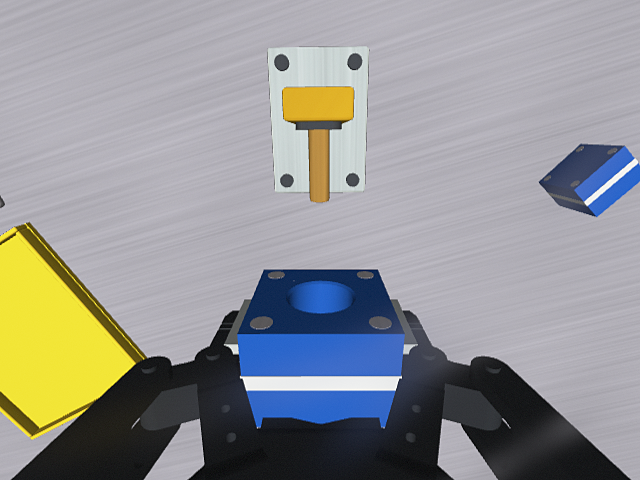

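The wrist view shows the cap held with its bore at (321,297) facing the pin at (319,165), in line with it. I'll lower it and insert.

Emit:
drive_tool:
  rows:
    - {"offset":[-0.01,-0.015,0.12],"rotation":[0,0,0],"claw":0}
    - {"offset":[-0.01,-0.015,0.25],"rotation":[0,0,0],"claw":0}
    - {"offset":[-0.01,-0.015,0.4],"rotation":[0,0,0],"claw":0}
    - {"offset":[-0.01,-0.015,0.507],"rotation":[0,0,0],"claw":0}
    - {"offset":[-0.01,-0.015,0.507],"rotation":[0,0,0],"claw":0}
    - {"offset":[-0.01,-0.015,0.507],"rotation":[0,0,0],"claw":0}
    - {"offset":[-0.01,-0.015,0.507],"rotation":[0,0,0],"claw":0}

```text
clock: 6.03
tcp_pos: [0.5139, 0.0142, 0.0533]
orientation: [-3.109, 0.449, -0.002]
contact_force: [0.9, -0.2, -2.5]
grip_width: 0.055
gripper_force: 64.5
```

Emit:
drive_tool:
  rows:
    - {"offset":[0.05,0,0],"rotation":[0,0,0],"claw":0}
    - {"offset":[0.1,0,0],"rotation":[0,0,0],"claw":0}
    - {"offset":[0.14,0,0],"rotation":[0,0,0],"claw":0}
    - {"offset":[0.17,0,0],"rotation":[0,0,0],"claw":0}
    - {"offset":[0.2,0,0],"rotation":[0,0,0],"claw":0}
    - {"offset":[0.2,0,0],"rotation":[0,0,0],"claw":0}
    - {"offset":[0.2,0,0],"rotation":[0,0,0],"claw":0}

```text
clock: 6.62
tcp_pos: [0.5422, 0.0066, 0.0525]
orientation: [3.109, -0.448, -0.0]
contact_force: [-0.7, -1.1, -3.0]
grip_width: 0.0554
gripper_force: 64.5
```

```bash
python3 - <<'E'
from h import *
state();t=np.array([.556,0,.052]);u=np.array([.9598,-.2807,0]);plan(t+u*(-.020+.0-.0+.019),down(-16.3))
E
```

```text
t 6.62 tcp [0.5422 0.0066 0.0525] xaz -16.4 X [ 0.959 -0.282 -0.   ] Z [-0. -0. -1.] q [-0.088  0.503 -0.049  2.008  0.04   0.631 -2.021] F [-0.7 -1.1 -3. ] w 0.0554 gf 64.5
off [0.094 0.016 0.003] rot [ 0.     0.    -0.001]
```

Emit:
drive_tool:
  rows:
    - {"offset":[0.03,0.016,0],"rotation":[0,0,0],"claw":0}
    - {"offset":[0.06,0.016,0],"rotation":[0,0,0],"claw":0}
    - {"offset":[0.09,0.016,0],"rotation":[0,0,0],"claw":0}
    - {"offset":[0.1,0.016,0],"rotation":[0,0,0],"claw":0}
    - {"offset":[0.1,0.016,0],"rotation":[0,0,0],"claw":0}
    - {"offset":[0.1,0.016,0],"rotation":[0,0,0],"claw":0}
    - {"offset":[0.1,0.016,0],"rotation":[0,0,0],"claw":0}

```text
clock: 7.2
tcp_pos: [0.5555, 0.0002, 0.0524]
orientation: [3.109, -0.448, -0.001]
contact_force: [0.3, -0.7, -2.1]
grip_width: 0.0554
gripper_force: 64.5
```

```bash
python3 - <<'E'
from h import *
state();d=cam('wrist');save(d,'w3.png')
P=pts(d);u=np.array([.9598,-.2807]);w=np.array([.2807,.9598])
s=(P[...,:2]-[.556,0])@u;l=(P[...,:2]-[.556,0])@w
f=(abs(l)<.02)&(P[...,2]>.085)&(P[...,2]<.1)&(s<.03);print('cap top front edge past tip mm',np.percentile(s[f],[90,98,100])*1000, f.sum(), 'z',np.median(P[...,2][f]))
E
```

```text
t 7.2 tcp [5.555e-01 2.000e-04 5.240e-02] xaz -16.4 X [ 0.959 -0.282 -0.   ] Z [-0.  0. -1.] q [-0.075  0.52  -0.048  1.977  0.04   0.647 -2.005] F [ 0.3 -0.7 -2.1] w 0.0554 gf 64.5
cap top front edge past tip mm [18.31706775 18.79477058 19.59389833] 11804 z 0.09690986694148586
```

View pics/w3.png

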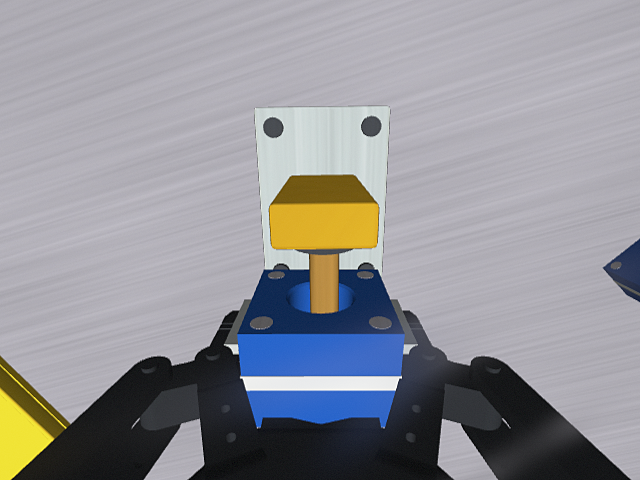

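The pin runs into the bore, entering at (324,305), about 19 mm deep and with no contact force. I'll go 2 mm deeper for margin, then withdraw.

Emit:
drive_tool:
  rows:
    - {"offset":[0.013,0,0],"rotation":[0,0,0],"claw":0}
    - {"offset":[0.013,0,0],"rotation":[0,0,0],"claw":0}
    - {"offset":[0.013,0,0],"rotation":[0,0,0],"claw":0}
    - {"offset":[0.013,0,0],"rotation":[0,0,0],"claw":0}
    - {"offset":[-0.05,0,0],"rotation":[0,0,0],"claw":0}
    - {"offset":[-0.12,0,0],"rotation":[0,0,0],"claw":0}
    - {"offset":[-0.2,0,0],"rotation":[0,0,0],"claw":0}
    - {"offset":[-0.3,0,0],"rotation":[0,0,0],"claw":0}
    - {"offset":[-0.35,0,0],"rotation":[0,0,0],"claw":0}
    - {"offset":[-0.35,0,-0.2],"rotation":[0,0,0],"claw":0}
    - {"offset":[-0.35,0,-0.45],"rotation":[0,0,0],"claw":0}
    - {"offset":[-0.35,0,-0.7],"rotation":[0,0,0],"claw":0}
    - {"offset":[-0.35,0,-0.95],"rotation":[0,0,0],"claw":0}
    - {"offset":[-0.35,0,-1],"rotation":[0,0,0],"claw":0}
    - {"offset":[-0.35,0,-1],"rotation":[0,0,0],"claw":0}

```text
clock: 8.5
tcp_pos: [0.5069, 0.0153, 0.2054]
orientation: [-3.108, 0.448, -0.01]
contact_force: [-0.1, 0.0, -2.1]
grip_width: 0.0555
gripper_force: 65.0
```

```bash
python3 - <<'E'
from h import *
from scipy.optimize import least_squares
state()
L=[eval(l) for l in open('log.txt')]
Ry=lambda a:Rn.from_euler('y',a);Rz=lambda a:Rn.from_euler('z',a)
def fk(q,p):
    h,a,b,c,o1,o7=p
    R=Rz(q[0]+o1);x=np.array([0,0,h])
    R=R*Ry(q[1]);x=x+R.apply([0,0,a]);
    R=R*Rz(q[2]); R=R*Ry(q[3]) ; x=x+R.apply([0,0,b])
    R=R*Rz(q[4])*Ry(q[5]);x=x+R.apply([0,0,c]);R=R*Rz(q[6]+o7)
    return x,R
import itertools
best=None
for s in itertools.product([1,-1],repeat=4):
  sg=np.array([s[0],1,s[1],1,s[2],1,s[3]])
  for o1,o7 in itertools.product([-2.2,-1.2,0,1.5,3],[0,1.57,3.14,-1.57]):
    def res(p):
        r=[]
        for q,x,o in L:
            X,R=fk(np.array(q)*sg,p);r+=list((X-x))+list(.3*(R.inv()*Rn.from_rotvec(o)).as_rotvec())
        return r
    f=least_squares(res,[.35,.4,.4,.25,o1,o7])
    if best is None or f.cost<best[0]: best=(f.cost,sg.tolist(),f.x.tolist())
print(best[0],best[1],np.round(best[2],4));open('kin.txt','w').write(repr(best))
E
```

```text
t 8.5 tcp [0.5069 0.0153 0.2054] xaz -16.4 X [ 0.959 -0.282  0.006] Z [ 0.006  0.001 -1.   ] q [-0.104  0.23  -0.058  1.98   0.017  0.926 -2.027] F [-0.1  0.  -2.1] w 0.0555 gf 65.0
0.0001454264621058171 [-1, 1, -1, 1, -1, 1, -1] [ 0.3595  0.5429  0.4736  0.4012 -0.1099  1.4609]
```

```bash
cat > ik.py <<'E'
from h import *
from scipy.optimize import least_squares
c,sg,p=eval(open('kin.txt').read());sg=np.array(sg)
lo=np.array([-2.96,-.34,-1.41,.24,-1.37,.17,-2.96])+.05;hi=np.array([2.96,2.1,1.46,2.44,4.51,1.92,2.96])-.05
def fk(q):
    h,a,b,c,o1,o7=p;q=q*sg;r=Rn.from_euler
    R=r('z',q[0]+o1)*r('y',q[1]);E=np.array([0,0,h])+R.apply([0,0,a])
    R=R*r('z',q[2])*r('y',q[3]);W=E+R.apply([0,0,b]);R=R*r('z',q[4])*r('y',q[5]);T=W+R.apply([0,0,c]);return E,W,T,R*r('z',q[6]+o7)
def ik(x,R,q0):
    def f(q):
        E,W,T,Q=fk(q);return np.r_[10*(T-x),3*(Q.inv()*R).as_rotvec(),.01*(q-q0)]
    s=least_squares(f,np.clip(q0,lo,hi),bounds=(lo,hi));E,W,T,Q=fk(s.x)
    return s.x,np.linalg.norm(T-x),(Q.inv()*R).magnitude(),E,W
E
python3 - <<'E'
from ik import *
q=get_obs()['joints']
C=np.array([.495,.293,.165])
for phi in(45,60,75,90):
  for az in range(-180,180,30):
    R=down(az,phi);x=C+R.apply([0,0,.018])
    best=min((ik(x,R,q+np.array([0,0,0,0,d,0,e])) for d in(0,1.5,3,-1.) for e in (0,2,4)),key=lambda r:10*r[1]+3*r[2]+.02*abs(r[0]-q).max())
    if best[1]<.004 and best[2]<.02: print(phi,az,best[0].round(2),'E',best[3].round(2),'W',best[4].round(2))
E
```

```text
45 -180 [ 0.09  1.33 -1.36  1.26  0.59  1.87  0.39] E [ 0.52 -0.11  0.49] W [0.77 0.29 0.44]
45 -150 [-0.33  1.03 -0.63  1.17  0.34  1.87  1.14] E [0.45 0.1  0.64] W [0.73 0.43 0.44]
45 -120 [-0.48  0.99 -0.63  1.25  0.59  1.87  1.45] E [0.42 0.16 0.66] W [0.63 0.53 0.44]
45 -90 [-0.44  1.   -0.91  1.47  0.96  1.87  1.6 ] E [0.43 0.15 0.65] W [0.49 0.56 0.44]
45 -60 [-0.47  0.86 -0.91  1.78  1.15  1.67  1.83] E [0.38 0.15 0.71] W [0.36 0.53 0.44]
45 -30 [-2.02  0.95  1.27  2.1  -0.24  0.5  -2.91] E [-0.15  0.42  0.68] W [0.26 0.43 0.44]
45 0 [-0.69  0.37 -0.39  2.39  1.76  0.74  2.09] E [0.16 0.11 0.87] W [0.22 0.29 0.44]
45 60 [ 0.75  0.83 -1.34  2.39  1.96  0.22 -2.67] E [ 0.26 -0.3   0.73] W [0.37 0.06 0.44]
45 90 [ 0.77  1.04 -1.36  2.12  0.49  0.52 -0.7 ] E [ 0.3  -0.36  0.63] W [0.49 0.02 0.44]
45 120 [ 0.59  1.18 -1.36  1.79  0.41  1.04 -0.25] E [ 0.38 -0.32  0.56] W [0.63 0.06 0.44]
45 150 [ 0.34  1.27 -1.36  1.49  0.47  1.5   0.07] E [ 0.47 -0.23  0.52] W [0.73 0.16 0.44]
60 -90 [-0.8   0.99 -0.36  1.34  0.77  1.87  1.79] E [0.35 0.29 0.66] W [0.49 0.62 0.36]
60 -60 [-0.66  
[... 926 characters left out ...]
 1.24  0.24  1.75  0.15] E [ 0.49 -0.23  0.36] W [0.82 0.11 0.26]
90 -90 [-1.52  1.58  1.11  1.13  0.07  1.87  2.6 ] E [0.08 0.54 0.36] W [0.49 0.68 0.17]
90 -60 [-1.17  1.13 -0.09  1.57  1.07  1.87  1.8 ] E [0.24 0.43 0.59] W [0.3  0.62 0.17]
90 -30 [-1.08  1.08 -0.34  2.01  1.51  1.87  1.52] E [0.27 0.39 0.62] W [0.16 0.48 0.17]
90 0 [-1.31  1.1  -0.01  2.39  1.9   1.71  1.13] E [0.18 0.45 0.6 ] W [0.11 0.3  0.16]
90 90 [ 1.04  1.91 -1.36  2.03  0.36  0.65 -0.06] E [ 0.21 -0.47  0.18] W [ 0.5  -0.09  0.17]
90 120 [ 0.69  1.75 -1.36  1.59  0.13  1.27  0.1 ] E [ 0.37 -0.38  0.26] W [ 0.69 -0.04  0.17]
90 150 [ 0.3   1.71 -1.36  1.14  0.12  1.85  0.15] E [ 0.49 -0.21  0.28] W [0.83 0.1  0.17]
```

```bash
python3 - <<'E'
from ik import *
q=get_obs()['joints']
def go(c,az,phi,q):
    R=down(az,phi);x=np.array(c)+R.apply([0,0,.018]);return ik(x,R,q)
c0=np.array([.507,.015,.187])
C=np.array([.495,.293,.21])
for k in range(1,11):
    r=go(c0+(C-c0)*k/10,-16+4*k,0,q);q=r[0]
print('at tray',q.round(2),r[1:3])
for az in range(24,290,10): r=go(C,az,0,q);q=r[0]
print('turned',az,q.round(2),r[1:3])
q1=q
for endaz in (-90,-75,-60,-30):
  q=q1;print(endaz)
  for phi in range(5,91,5):
    r=go(C,284+(endaz+360-284)*phi/90,phi,q);dq=abs(r[0]-q).max();q=r[0]
    if phi%15==0 or r[1]>.005: print(phi,q.round(2),np.round(r[1:3],3),'E',r[3].round(2),'W',r[4].round(2),'dq',dq.round(2))
E
```

```text
at tray [-0.41  0.37 -0.3   1.83  0.13  0.96 -1.91] (np.float64(1.3260998157509602e-07), 7.661038143928606e-07)
turned 284 [ 0.24  0.76 -1.34  1.83  0.79  1.23  2.03] (np.float64(3.221901997625234e-07), 2.1713340156052268e-06)
-90
15 [-0.02  0.74 -1.19  1.75  0.86  1.42  1.89] [0. 0.] E [ 0.37 -0.03  0.76] W [0.47 0.39 0.58] dq 0.09
30 [-0.26  0.8  -1.04  1.65  0.92  1.64  1.78] [0. 0.] E [0.39 0.06 0.74] W [0.46 0.48 0.54] dq 0.08
45 [-0.46  0.9  -0.91  1.52  0.96  1.86  1.71] [0. 0.] E [0.4  0.14 0.7 ] W [0.46 0.56 0.48] dq 0.07
60 [-0.83  0.91 -0.36  1.39  0.79  1.87  1.85] [0. 0.] E [0.32 0.28 0.69] W [0.47 0.62 0.4 ] dq 0.2
75 [-1.21  1.07  0.28  1.27  0.56  1.87  2.11] [0. 0.] E [0.22 0.42 0.62] W [0.48 0.66 0.31] dq 0.22
90 [-1.54  1.52  1.13  1.16  0.11  1.87  2.63] [0. 0.] E [0.08 0.54 0.39] W [0.49 0.68 0.21] dq 0.36
-75
15 [-0.01  0.74 -1.2   1.76  0.87  1.41  1.92] [0. 0.] E [ 0.36 -0.04  0.76] W [0.47 0.39 0.58] dq 0.09
30 [-0.25  0.79 -1.06  1.68  0.95  1.62  1.83] [0. 0.] E [0.38 0.05 0.74] W [0.45 0.48 0.54] dq 0.08
45 [-0.45  0.88 -0.93  1.6   1.02  1.82  1.76] [0. 0
[... 875 characters left out ...]
1.05 -0.06  1.6   1.06  1.87  1.86] [0. 0.] E [0.22 0.42 0.63] W [0.3  0.62 0.21] dq 0.1
-30
15 [ 0.01  0.74 -1.23  1.79  0.91  1.4   2.02] [0. 0.] E [ 0.36 -0.04  0.76] W [0.46 0.39 0.58] dq 0.08
30 [-0.22  0.75 -1.12  1.79  1.04  1.55  1.98] [0. 0.] E [0.37 0.04 0.76] W [0.4  0.46 0.54] dq 0.07
45 [-0.41  0.79 -1.01  1.84  1.19  1.68  1.92] [0. 0.] E [0.37 0.12 0.74] W [0.33 0.51 0.48] dq 0.06
60 [-0.59  0.85 -0.89  1.91  1.33  1.81  1.83] [0. 0.] E [0.36 0.19 0.72] W [0.26 0.53 0.4 ] dq 0.06
75 [-0.81  0.9  -0.66  1.98  1.44  1.87  1.72] [0. 0.] E [0.33 0.27 0.7 ] W [0.2  0.52 0.31] dq 0.1
90 [-1.07  0.98 -0.35  2.05  1.5   1.87  1.57] [0. 0.] E [0.26 0.37 0.66] W [0.16 0.48 0.21] dq 0.11
```

```bash
python3 - <<'E'
from h import *
plan([.495,.293,.205],down(44))
E
```

```text
off [-0.598 -1.754  0.004] rot [ 0.    -0.003 -0.527]
```

Emit:
drive_tool:
  rows:
    - {"offset":[-0.06,-0.18,0],"rotation":[0,0,-0.05],"claw":0}
    - {"offset":[-0.12,-0.35,0],"rotation":[0,0,-0.1],"claw":0}
    - {"offset":[-0.18,-0.53,0],"rotation":[0,0,-0.15],"claw":0}
    - {"offset":[-0.24,-0.7,0],"rotation":[0,0,-0.2],"claw":0}
    - {"offset":[-0.3,-0.88,0],"rotation":[0,0,-0.25],"claw":0}
    - {"offset":[-0.3,-0.88,0],"rotation":[0,0,-0.25],"claw":0}

```text
clock: 9.0
tcp_pos: [0.497, 0.1608, 0.2004]
orientation: [-3.118, -0.355, 0.004]
contact_force: [1.0, 1.1, -1.9]
grip_width: 0.0554
gripper_force: 64.8
```

```bash
python3 - <<'E'
from h import *
state();plan([.495,.293,.205],down(44))
E
```

```text
t 9.0 tcp [0.497  0.1608 0.2004] xaz 13.0 X [ 0.974  0.225 -0.002] Z [-0.003  0.003 -1.   ] q [-0.247  0.274 -0.217  1.937  0.067  0.94  -1.84 ] F [ 1.   1.1 -1.9] w 0.0554 gf 64.8
off [ 0.185 -0.862 -0.028] rot [-0.002  0.001 -0.271]
```

Next I go to the tray and turn the tool the long way round (about 240° more), in calls of up to 114°.

Emit:
drive_tool:
  rows:
    - {"offset":[0.04,-0.2,0],"rotation":[0,0,-0.06],"claw":0}
    - {"offset":[0.08,-0.4,0],"rotation":[0,0,-0.12],"claw":0}
    - {"offset":[0.12,-0.6,0],"rotation":[0,0,-0.18],"claw":0}
    - {"offset":[0.16,-0.8,0],"rotation":[0,0,-0.24],"claw":0}
    - {"offset":[0.185,-0.862,0],"rotation":[0,0,-0.3],"claw":0}
    - {"offset":[0.185,-0.862,0],"rotation":[0,0,-0.36],"claw":0}
    - {"offset":[0.185,-0.862,0],"rotation":[0,0,-0.42],"claw":0}
    - {"offset":[0.185,-0.862,0],"rotation":[0,0,-0.48],"claw":0}
    - {"offset":[0.185,-0.862,0],"rotation":[0,0,-0.54],"claw":0}
    - {"offset":[0.185,-0.862,0],"rotation":[0,0,-0.6],"claw":0}
    - {"offset":[0.185,-0.862,0],"rotation":[0,0,-0.66],"claw":0}
    - {"offset":[0.185,-0.862,0],"rotation":[0,0,-0.72],"claw":0}
    - {"offset":[0.185,-0.862,0],"rotation":[0,0,-0.78],"claw":0}
    - {"offset":[0.185,-0.862,0],"rotation":[0,0,-0.84],"claw":0}
    - {"offset":[0.185,-0.862,0],"rotation":[0,0,-0.9],"claw":0}
    - {"offset":[0.185,-0.862,0],"rotation":[0,0,-0.96],"claw":0}

```text
clock: 10.33
tcp_pos: [0.4977, 0.2856, 0.1999]
orientation: [-1.507, -2.754, 0.005]
contact_force: [0.2, 0.2, -1.3]
grip_width: 0.0551
gripper_force: 64.7
```

Emit:
drive_tool:
  rows:
    - {"offset":[0,0,0],"rotation":[0,0,-0.06],"claw":0}
    - {"offset":[0,0,0],"rotation":[0,0,-0.12],"claw":0}
    - {"offset":[0,0,0],"rotation":[0,0,-0.18],"claw":0}
    - {"offset":[0,0,0],"rotation":[0,0,-0.24],"claw":0}
    - {"offset":[0,0,0],"rotation":[0,0,-0.3],"claw":0}
    - {"offset":[0,0,0],"rotation":[0,0,-0.36],"claw":0}
    - {"offset":[0,0,0],"rotation":[0,0,-0.42],"claw":0}
    - {"offset":[0,0,0],"rotation":[0,0,-0.48],"claw":0}
    - {"offset":[0,0,0],"rotation":[0,0,-0.54],"claw":0}
    - {"offset":[0,0,0],"rotation":[0,0,-0.6],"claw":0}
    - {"offset":[0,0,0],"rotation":[0,0,-0.66],"claw":0}
    - {"offset":[0,0,0],"rotation":[0,0,-0.72],"claw":0}
    - {"offset":[0,0,0],"rotation":[0,0,-0.78],"claw":0}
    - {"offset":[0,0,0],"rotation":[0,0,-0.84],"claw":0}
    - {"offset":[0,0,0],"rotation":[0,0,-0.9],"claw":0}
    - {"offset":[0,0,0],"rotation":[0,0,-0.96],"claw":0}

```text
clock: 11.67
tcp_pos: [0.4978, 0.2857, 0.2002]
orientation: [1.391, -2.813, -0.001]
contact_force: [-0.0, 0.3, -1.8]
grip_width: 0.0553
gripper_force: 64.7
```

```bash
python3 - <<'E'
from h import *
state();plan([.495,.293,.205],down(280))
E
```

```text
t 11.67 tcp [0.4978 0.2857 0.2002] xaz -127.4 X [-0.607 -0.795  0.003] Z [-0.003 -0.001 -1.   ] q [ 0.139  0.553 -1.042  1.782  0.526  1.121  1.41 ] F [-0.   0.3 -1.8] w 0.0553 gf 64.7
off [-0.027  0.044 -0.032] rot [ 0.002 -0.001 -0.413]
```

Emit:
drive_tool:
  rows:
    - {"offset":[0,0,-0.03],"rotation":[0,0,-0.06],"claw":0}
    - {"offset":[-0.03,0.04,-0.03],"rotation":[0,0,-0.12],"claw":0}
    - {"offset":[-0.03,0.04,-0.03],"rotation":[0,0,-0.18],"claw":0}
    - {"offset":[-0.03,0.04,-0.03],"rotation":[0,0,-0.24],"claw":0}
    - {"offset":[-0.03,0.04,-0.03],"rotation":[0,0,-0.3],"claw":0}
    - {"offset":[-0.03,0.04,-0.03],"rotation":[0,0,-0.36],"claw":0}
    - {"offset":[-0.03,0.04,-0.03],"rotation":[0,0,-0.42],"claw":0}
    - {"offset":[-0.03,0.04,-0.03],"rotation":[0,0,-0.42],"claw":0}
    - {"offset":[-0.03,0.04,-0.03],"rotation":[0,0,-0.42],"claw":0}

```text
clock: 12.42
tcp_pos: [0.4962, 0.2932, 0.2052]
orientation: [2.409, -2.013, -0.003]
contact_force: [1.1, -0.4, -1.3]
grip_width: 0.0552
gripper_force: 64.7
```

```bash
python3 - <<'E'
from h import *
state()
C=np.array([.495,.293,.22])
for az,phi in((292,15),(300,30),(307,45)):
    R=down(az,phi);plan(C+R.apply([0,0,.018]),R)
E
```

```text
t 12.42 tcp [0.4962 0.2932 0.2052] xaz -79.8 X [ 0.177 -0.984 -0.   ] Z [-0.003 -0.    -1.   ] q [ 0.222  0.653 -1.229  1.767  0.656  1.21   2.126] F [ 1.1 -0.4 -1.3] w 0.0552 gf 64.7
off [0.03  0.002 0.017] rot [ 0.015  0.131 -0.102]
off [ 0.056 -0.012  0.005] rot [ 0.047  0.26  -0.168]
off [ 0.076 -0.03  -0.014] rot [ 0.093  0.386 -0.221]
```

Emit:
drive_tool:
  rows:
    - {"offset":[0.01,0,0.006],"rotation":[0.005,0.044,-0.034],"claw":0}
    - {"offset":[0.02,0,0.012],"rotation":[0.01,0.088,-0.068],"claw":0}
    - {"offset":[0.03,0,0.017],"rotation":[0.015,0.131,-0.102],"claw":0}
    - {"offset":[0.04,-0.005,0.013],"rotation":[0.026,0.174,-0.124],"claw":0}
    - {"offset":[0.05,-0.009,0.009],"rotation":[0.037,0.217,-0.146],"claw":0}
    - {"offset":[0.056,-0.012,0.005],"rotation":[0.047,0.26,-0.168],"claw":0}
    - {"offset":[0.063,-0.018,-0.001],"rotation":[0.062,0.302,-0.186],"claw":0}
    - {"offset":[0.07,-0.024,-0.007],"rotation":[0.078,0.344,-0.204],"claw":0}
    - {"offset":[0.076,-0.03,-0.014],"rotation":[0.093,0.386,-0.221],"claw":0}
    - {"offset":[0.076,-0.03,-0.014],"rotation":[0.093,0.386,-0.221],"claw":0}
    - {"offset":[0.076,-0.03,-0.014],"rotation":[0.093,0.386,-0.221],"claw":0}
    - {"offset":[0.076,-0.03,-0.014],"rotation":[0.093,0.386,-0.221],"claw":0}

```text
clock: 13.42
tcp_pos: [0.5039, 0.2832, 0.2089]
orientation: [2.35, -1.173, 0.975]
contact_force: [1.8, -0.1, -0.6]
grip_width: 0.0555
gripper_force: 64.8
```

```bash
python3 - <<'E'
from h import *
state()
C=np.array([.495,.293,.21])
for az,phi in((315,60),(322,75),(330,90)):
    R=down(az,phi);plan(C+R.apply([0,0,.018]),R)
E
```

```text
t 13.42 tcp [0.5039 0.2832 0.2089] xaz -53.2 X [ 0.424 -0.566  0.707] Z [ 0.427 -0.563 -0.707] q [-0.318  0.682 -0.97   1.813  1.113  1.666  2.117] F [ 1.8 -0.1 -0.6] w 0.0555 gf 64.8
off [-0.027 -0.006  0.048] rot [ 0.054  0.131 -0.044]
off [-0.    -0.022  0.034] rot [ 0.114  0.26  -0.068]
off [ 0.021 -0.039  0.011] rot [ 0.189  0.387 -0.08 ]
```

Emit:
drive_tool:
  rows:
    - {"offset":[-0.009,-0.002,0.016],"rotation":[0.018,0.044,-0.015],"claw":0}
    - {"offset":[-0.018,-0.004,0.032],"rotation":[0.036,0.088,-0.03],"claw":0}
    - {"offset":[-0.027,-0.006,0.048],"rotation":[0.054,0.131,-0.044],"claw":0}
    - {"offset":[-0.018,-0.011,0.043],"rotation":[0.074,0.174,-0.052],"claw":0}
    - {"offset":[-0.009,-0.016,0.038],"rotation":[0.094,0.217,-0.06],"claw":0}
    - {"offset":[0,-0.022,0.034],"rotation":[0.114,0.26,-0.068],"claw":0}
    - {"offset":[0,-0.022,0.034],"rotation":[0.114,0.26,-0.068],"claw":0}
    - {"offset":[0,-0.022,0.034],"rotation":[0.114,0.26,-0.068],"claw":0}
    - {"offset":[0,-0.022,0.034],"rotation":[0.114,0.26,-0.068],"claw":0}

```text
clock: 14.17
tcp_pos: [0.5093, 0.2822, 0.206]
orientation: [2.101, -0.724, 1.61]
contact_force: [0.2, -0.4, -1.3]
grip_width: 0.0552
gripper_force: 64.8
```

```bash
python3 - <<'E'
from h import *
state()
C=np.array([.495,.293,.195])
for az,phi in((326,83),(330,90)):
    R=down(az,phi);plan(C+R.apply([0,0,.018]),R)
E
```

```text
t 14.17 tcp [0.5093 0.2822 0.206 ] xaz -38.1 X [ 0.205 -0.161  0.966] Z [ 0.761 -0.594 -0.26 ] q [-0.637  0.781 -0.713  1.99   1.426  1.877  1.954] F [ 0.2 -0.4 -1.3] w 0.0552 gf 64.8
off [-0.085 -0.006  0.022] rot [ 0.034  0.071 -0.007]
off [-0.071 -0.015  0.019] rot [ 0.069  0.131 -0.01 ]
```

```bash
python3 - <<'E'
from ik import *
q0=get_obs()['joints']
for z in(.165,.195):
  for az in(-30,-20,-10,0):
    q=q0
    for k in range(1,6):
        R=down(-38+(az+38)*k/5,75+15*k/5);r=ik(np.array([.495,.293,.206+(z-.206)*k/5])+R.apply([0,0,.018]),R,q);q=r[0]
    print(z,az,q.round(2),np.round(r[1:3],4),r[4].round(2))
for az,phi in((-25,82),(-15,90)):
    R=down(az,phi);plan(np.array([.495,.293,.19])+R.apply([0,0,.018]),R)
E
```

```text
0.165 -30 [-1.08  1.08 -0.34  2.01  1.51  1.87  1.52] [0. 0.] [0.16 0.48 0.17]
0.165 -20 [-1.07  1.08 -0.34  2.15  1.65  1.87  1.42] [0. 0.] [0.13 0.42 0.17]
0.165 -10 [-1.09  1.09 -0.29  2.29  1.8   1.87  1.32] [0. 0.] [0.12 0.36 0.17]
0.165 0 [-1.14  1.12 -0.18  2.39  1.95  1.87  1.19] [0.0036 0.0154] [0.11 0.3  0.16]
0.195 -30 [-1.07  1.02 -0.34  2.04  1.5   1.87  1.55] [0. 0.] [0.16 0.48 0.2 ]
0.195 -20 [-1.06  1.01 -0.35  2.18  1.64  1.87  1.46] [0. 0.] [0.13 0.42 0.2 ]
0.195 -10 [-1.07  1.02 -0.32  2.32  1.79  1.87  1.36] [0. 0.] [0.12 0.36 0.2 ]
0.195 0 [-1.12  1.05 -0.21  2.39  1.93  1.87  1.26] [0.0092 0.0396] [0.11 0.31 0.18]
off [-0.12  -0.025  0.029] rot [ 0.111  0.062 -0.023]
off [-0.106 -0.045  0.019] rot [ 0.199  0.13  -0.027]
```

Emit:
drive_tool:
  rows:
    - {"offset":[-0.02,-0.002,0.006],"rotation":[0.009,0.018,-0.002],"claw":0}
    - {"offset":[-0.04,-0.004,0.012],"rotation":[0.017,0.036,-0.004],"claw":0}
    - {"offset":[-0.06,-0.005,0.018],"rotation":[0.026,0.054,-0.006],"claw":0}
    - {"offset":[-0.085,-0.006,0.022],"rotation":[0.034,0.071,-0.007],"claw":0}
    - {"offset":[-0.085,-0.006,0.022],"rotation":[0.034,0.071,-0.007],"claw":0}
    - {"offset":[-0.085,-0.006,0.022],"rotation":[0.034,0.071,-0.007],"claw":0}

```text
clock: 14.67
tcp_pos: [0.5095, 0.2831, 0.1926]
orientation: [2.008, -0.612, 1.778]
contact_force: [-0.2, 1.0, -1.3]
grip_width: 0.0552
gripper_force: 64.9
```

```bash
python3 - <<'E'
from h import *
state()
C=np.array([.495,.293,.175])
for az,phi in((328,86),(330,90)):
    R=down(az,phi);plan(C+R.apply([0,0,.018]),R)
E
```

```text
t 14.67 tcp [0.5095 0.2831 0.1926] xaz -33.3 X [ 0.101 -0.066  0.993] Z [ 0.823 -0.555 -0.12 ] q [-0.773  0.83  -0.553  2.038  1.483  1.892  1.862] F [-0.2  1.  -1.3] w 0.0552 gf 64.9
off [-0.125 -0.005  0.018] rot [ 0.017  0.025 -0.001]
off [-0.116 -0.009  0.017] rot [ 0.035  0.06  -0.001]
```

Emit:
drive_tool:
  rows:
    - {"offset":[-0.02,-0.002,0.004],"rotation":[0.006,0.01,0],"claw":0}
    - {"offset":[-0.04,-0.004,0.008],"rotation":[0.012,0.02,0],"claw":0}
    - {"offset":[-0.06,-0.005,0.012],"rotation":[0.018,0.03,0],"claw":0}
    - {"offset":[-0.08,-0.006,0.016],"rotation":[0.024,0.04,0],"claw":0}
    - {"offset":[-0.1,-0.007,0.017],"rotation":[0.03,0.05,0],"claw":0}
    - {"offset":[-0.116,-0.009,0.017],"rotation":[0.035,0.06,0],"claw":0}
    - {"offset":[-0.116,-0.009,0.017],"rotation":[0.035,0.06,0],"claw":0}
    - {"offset":[-0.116,-0.009,0.017],"rotation":[0.035,0.06,0],"claw":0}
    - {"offset":[-0.116,-0.009,0.017],"rotation":[0.035,0.06,0],"claw":0}

```text
clock: 15.42
tcp_pos: [0.51, 0.2842, 0.1747]
orientation: [1.928, -0.514, 1.931]
contact_force: [-0.1, -0.3, -2.2]
grip_width: 0.0554
gripper_force: 64.9
```

```bash
python3 - <<'E'
from h import *
state()
R=down(330,90);plan(np.array([.495,.293,.165])+R.apply([0,0,.018]),R)
E
```

```text
t 15.42 tcp [0.51   0.2842 0.1747] xaz -170.2 X [-0.002 -0.     1.   ] Z [ 0.868 -0.497  0.001] q [-0.895  0.9   -0.403  2.075  1.531  1.898  1.754] F [-0.1 -0.3 -2.2] w 0.0554 gf 64.9
off [-0.065 -0.     0.004] rot [-0.002 -0.001 -0.001]
```

Emit:
drive_tool:
  rows:
    - {"offset":[-0.04,0,0],"rotation":[0,0,0],"claw":0}
    - {"offset":[-0.09,0,0],"rotation":[0,0,0],"claw":0}
    - {"offset":[-0.12,0,0],"rotation":[0,0,0],"claw":0}
    - {"offset":[-0.12,0,0],"rotation":[0,0,0],"claw":0}
    - {"offset":[-0.12,0,0],"rotation":[0,0,0],"claw":0}
    - {"offset":[-0.12,0,0],"rotation":[0,0,0],"claw":0}
    - {"offset":[-0.12,0,0],"rotation":[0,0,0],"claw":0}
    - {"offset":[-0.12,0,0],"rotation":[0,0,0],"claw":0}

```text
clock: 16.08
tcp_pos: [0.5101, 0.284, 0.157]
orientation: [1.928, -0.515, 1.931]
contact_force: [-0.4, 0.0, -1.9]
grip_width: 0.0552
gripper_force: 64.9
```

```bash
python3 - <<'E'
from h import *
state()
for n in('scene','side'):
    d=cam(n);save(d,'f_'+n+'.png');P=pts(d);hsv=cv2.cvtColor(d['frame'],cv2.COLOR_RGB2HSV)
    m=(hsv[...,0]>105)&(hsv[...,0]<125)&(hsv[...,1]>100)&(P[...,2]>.1)&(P[...,2]<.25)&(abs(P[...,0]-.495)<.08)&(abs(P[...,1]-.293)<.08)
    q=P[m];top=q[q[:,2]>np.percentile(q[:,2],90)-.01];A=np.c_[top[:,:2],np.ones(len(top))];k=np.linalg.lstsq(A,top[:,2],rcond=None)[0]
    print(n,len(q),q.min(0).round(3),q.max(0).round(3),cv2.minAreaRect((top[:,:2]*1000).astype(np.float32)),'top z',np.median(top[:,2]).round(4),'slope',k[:2].round(3))
E
```

```text
t 16.08 tcp [0.5101 0.284  0.157 ] xaz -161.2 X [-0.002 -0.001  1.   ] Z [ 0.868 -0.497  0.001] q [-0.899  0.936 -0.395  2.066  1.534  1.898  1.727] F [-0.4  0.  -1.9] w 0.0552 gf 64.9
scene 686 [0.444 0.257 0.139] [0.535 0.33  0.181] ((495.0287170410156, 292.4728088378906), (60.39937210083008, 61.25990295410156), 61.45709228515625) top z 0.1729 slope [-0.006  0.006]
side 537 [0.456 0.255 0.135] [0.531 0.33  0.182] ((493.7136535644531, 293.49981689453125), (55.06180953979492, 60.12269592285156), 60.184906005859375) top z 0.1754 slope [ 0.023 -0.016]
```

View pics/f_scene.png

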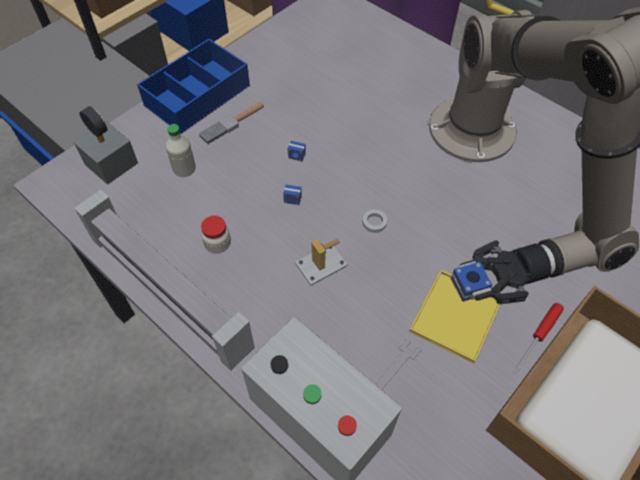

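The scene view shows the cap at (472,278), bore up and level. It is measured at (0.494, 0.293) over the tray centre, with its top at about 0.175 m. Everything else is where it was.

```bash
python3 -c "
from h import *
print(abs(get_obs()['qvel']).max()); print(hand_in())"
```

```text
0.0012969770747792242
the job is handed in; nothing more can be done
None
```

The job is handed in, though no verdict was returned: the pin went about 20 mm into the cap's bore, and the cap is now held still, bore up, over the tray centre about 14–18 cm above the bench.

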